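# Find the hidden catch and open the battery bay

### The arm

A 6-joint arm with a two-finger parallel gripper is mounted at the origin on a cart in front of the work surface, level with it; the furniture and walls round the work are solid. World frame = base frame: x ahead of the robot, y to its left, z up, the work surface at z = 0. Lengths are in m, angles in rad, forces in N, time in s.
With the tool pointing down it reaches from about 0.3 to 0.775 m from the base axis. Payload 14.6 kg.
Tool frame: the origin (TCP) lies at the centre of the arm's flange, where the gripper is bolted on; the fingertips stand 199 mm ahead of it and the grasp point (between the pads) lies ctrl.tcp_to_grasp ahead of it (ctrl.tcp_to_grasp is the distance from the TCP to the grasp point, in m); z points along the fingers, y is the line along which they close (so a half turn about z gives the same grasp; the last joint's range is limited). The gripper opens to 94 mm and grips with 3 to 60 N. Pads are 16 mm wide; open, the fingers measure 119 mm over their backs; the gripper's body (75 mm by 177 mm) begins 78 mm behind the grasp point.
Start: joints at [1.132, 0.3, 1.521, -0, 1.321, -0.067], TCP at [0.2, 0.512, 0.405] pointing down, gripper open.
Joint ranges: [-3.03, 3.03], [-0.79, 2.21], [0.23, 2.52], [-1.04, 4.18], [0, 3.07], [-2.55, 2.55]. Speed limits (rad/s): [2.22, 2.22, 2.57, 3.14, 3.14, 3.14].

### API

Orientations are given as [roll, pitch, yaw] about the fixed x, y, z axes, in that order (R = Rz(yaw) Ry(pitch) Rx(roll)).
In Python, from station import ctrl gives the robot as it stands. The module is installed in compiled form; this text tells all that it offers.
- The arm moves only by the shell command python3 -m jog 'ROWS' [OPENING] [FORCE]. ROWS is JSON, a list of rows, each a list of 6 numbers: the shift along the tool's x, y, z in cm, then the turn, a rotation vector about the tool's x, y, z in rad. In form: [[tx, ty, tz, ax, ay, az], ...]. A call has 1 to 8 rows; each row is the pose to reach, as a shift and turn from the pose commanded when the call began, along the tool's axes at that moment; what a row does not reach only later rows make up. A row lasts 1/10 s, in which the tool goes at most 50 mm and 8.59 degrees, less where a joint would pass 70% of its speed; a pose out of reach is approached as far as the arm can. A call with a gripper value outside its range is refused whole. OPENING is the opening in per cent of the stroke, from 0 (shut) to 100 (fully open), set as the call begins (- or left out, the last holds). The fingers move at their own pace and stop on an object; FORCE is the grip in N (left out, the last holds). Time passes only in rows, so rows that repeat a pose let the fingers close. It gives the time, the measured TCP pose, the force, the opening and the grip force at its end, in the units of the state.
- ctrl.get_obs(): the state, without advancing time (a new reading comes with each control period).
- ctrl.camera(name): name is "side" or "top" or "wrist"; returns a dict with "img" (480x640x3 uint8, blue, green, red), "intrinsics" (3x3 intrinsics, pixels), "k1" (the pictures are not rectified: a ray, as slopes to the right and down, at radius r is drawn at 1 + k1 r^2 times it, then the intrinsics apply), "R" (3x3) and "t" (3): a world point X has camera coordinates R X + t. Camera axes: x right, y down, z forward; pixel columns grow to the right and rows downward; lengths in m; the calibration is good to about 2 mm. A picture is of the moment at which its call begins. There is no depth.
- ctrl.hand_in(): hands the job in; it is judged then, once.
The state is a dict: "time_s": time; "qpos": joint angles; "joint_vel": joint speeds; "tau": joint torques, N m; "ee_pos": TCP position; "eef_rot": TCP orientation; "force": force on the tool from outside, world axes, zero at the start; "moment": the same for the moment, N m; "grip_width": finger opening in m; "grip_force": force on a finger pad.
Only numpy, scipy, OpenCV 4.12 (cv2) and the standard library are available. Lean on these libraries where they do the work, as an engineer would, in place of code of your own. Each camera call takes 0.05 s, during which the arm holds its last target. There are 200 camera calls.

### The job

Open the battery bay of the low metal power unit with your fingertips only. Its cover is locked by a concealed catch: one of the five identical flush plates along the front of its top gives when pressed, the other four are solid; feel along them for it, push it all the way in (it stays in), then push the cover by its step, away from the plates, until it is fully open. Grasp and lift nothing, do not force anything, leave the things standing around it where they are, and finish clear of everything.

Things in the scene. Friction and masses are not known exactly. Their poses are not given: they have to be found in the camera images.
- unit: low metal power unit fixed to the table, 215 x 230 mm, rim of its case at z = 55 mm. Origin: on the table, 7.5 mm in front of the centre of its underside. x points from the row of plates to the cover (roughly away from the robot), y along the row, z up. The cover (top at z = 60.5 mm) begins at x = -33 mm, between two guide rails at y = +-110 mm that are 65 mm high
- panel_mid (a point): centre of the top of the middle of five alike plates, at x = -66, z = 55 mm in the unit's frame, axes as the unit's. All are flush with the rim, 58 mm in x by 40 mm in y, at y = -84, -42, 0, 42, 84 mm. Which one is the catch differs from run to run and cannot be seen. Four are rigid; the catch yields at about 4 N, goes in 8 mm and stays where it is left
- catch (a joint): how far the catch plate has been pushed down, wherever it is in the row, in m: 0 flush with the others, 0.008 all the way in. The cover is locked until it is in by about 0.006
- cover (a joint): how far the cover has been slid along the unit's +x, in m: 0 shut, 0.060 fully open. Runs with about 2 N of friction and stays where it is left; locked (about 1 mm of play) until the catch is in
- push_face (a point): middle of the upright front face of the step on the cover (moves with the cover); when shut at x = 18, y = 0, z = 66 mm in the unit's frame. The step is 150 mm long in y; its face, towards the plates, rises 11 mm from the cover's top (z = 60.5) to z = 71.5 mm; behind it slopes off. In front of the face lie 51 mm of flat cover
- jar_mid (a point): cream-coloured round jar, 52 mm across, 56 mm high, loose, beside the unit; point half-way up. Leave alone
- syringe_mid (a point): dosing syringe, 122 mm long, lying loose behind the unit; its centre. Leave alone
- driver_mid (a point): small screwdriver, 116 mm long, lying loose in front of the unit; its centre. Leave alone
- spanner_mid (a point): slim brass tool, 78 mm long, lying loose in front of the unit; its centre. Leave alone
- anvil_mid (a point): stepped dark round anvil, 70 mm across, 65 mm high, loose on the table; point half-way up. Leave alone
- rod_mid (a point): steel rod, 78 mm long, lying loose on the table; its centre. Leave alone

How it is judged:
By the outcome, as a careful person would: the job done as asked, in the order asked, and still so for the second after the job is handed in, with the robot touching nothing.
It also fails if it takes over 51 s, if anything falls off the work surface, if the arm or the gripper's body presses on something with over 40 N, if the wrist force passes 120 N, or if a joint passes its speed limit or range.

## Working session

There is one attempt and no reset: what is moved stays moved. The work goes in short steps, Python scripts to look and compute and a shell command to move; the robot and the scene stay as the last step left them, time stands still between calls to the robot, and variables do not carry over. Pictures are saved under pics/ and viewed, at most 10 in all, crops included, and the job is handed in when it is done.

```bash
mkdir -p pics; python3 - <<'E'
from station import ctrl
import cv2,numpy as np
o=ctrl.get_obs()
print(ctrl.tcp_to_grasp,o)
for n in("top","side"):
    c=ctrl.camera(n); cv2.imwrite(f"pics/{n}0.png",c["img"]); print(n,c["intrinsics"],c["k1"],c["R"],c["t"])
E
```

```text
0.1804 {'time_s': 0.0, 'qpos': array([ 1.13241280e+00,  3.00464508e-01,  1.52160466e+00, -1.53763122e-05,
        1.32070697e+00, -6.65973458e-02]), 'joint_vel': array([ 0.00187442,  0.00067797, -0.00055181, -0.00225264, -0.00130237,
        0.00210994]), 'tau': array([-1.28942604e-03, -5.31796539e+01, -3.52737772e+01,  7.07698753e-02,
        2.42694304e-02, -1.37886700e-04]), 'ee_pos': array([0.19978956, 0.51238702, 0.40407984]), 'eef_rot': array([-3.14041080e+00, -6.38982293e-05,  2.76981025e+00]), 'force': array([ 0.55057463, -0.26171823,  0.62432117]), 'moment': array([ 0.01298727,  0.02674616, -0.05426212]), 'grip_force': 0.0, 'grip_width': 0.09388526396103777}
top [[482.22717702   0.         316.89538326]
 [  0.         482.22717702 235.71761324]
 [  0.           0.           1.        ]] -0.05468411555351632 [[-0.00820095 -0.99945721 -0.03190671]
 [-0.98515391  0.01354701 -0.17113812]
 [ 0.17147747  0.03002952 -0.98473027]] [-0.00240536  0.55869346  1.08019741]
side [[457.21700177   0.         316.17958022]
 [  0.         457.21700177 243.30267034]
 [  0.           0.           1.        ]] 0.01396775694254947 [[ 0.92829037 -0.37121397 -0.02184439]
 [-0.16800831 -0.36628001 -0.91521154]
 [ 0.33173815  0.8532521  -0.40238124]] [-0.53140925  0.15045762  0.72650471]
```

View pics/top0.png

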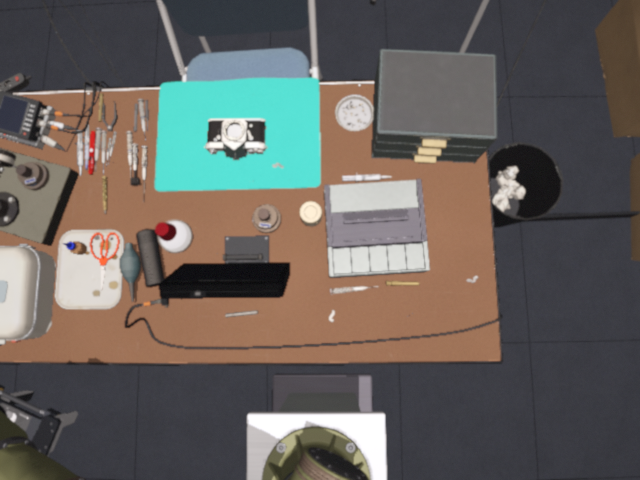

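View pics/side0.png

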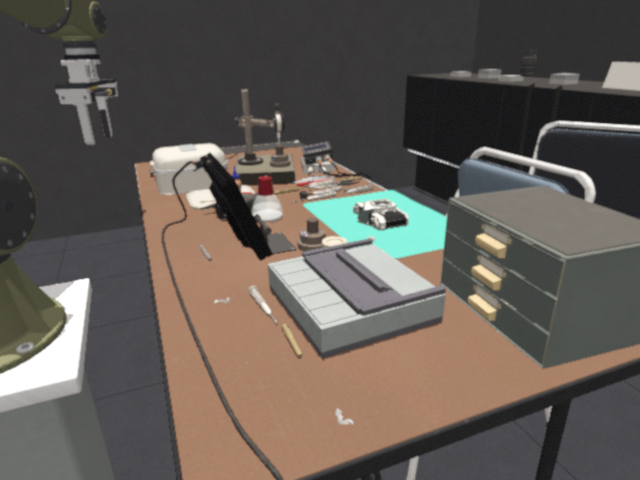

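The top view shows the unit at about u 325–428, v 180–275, with the plates at v≈260. The jar is at (311,212), the syringe at (366,177), the driver at (355,290) and the spanner at (403,283). A tall black panel stands at about (225,280), between the arm and the unit.

```bash
python3 - <<'E'
import cv2
i=cv2.imread("pics/top0.png")[165:300,295:445]
cv2.imwrite("pics/crop.png",cv2.resize(i,None,fx=4.4,fy=4.4,interpolation=cv2.INTER_CUBIC))
E
```

```text
(no output)
```

View pics/crop.png

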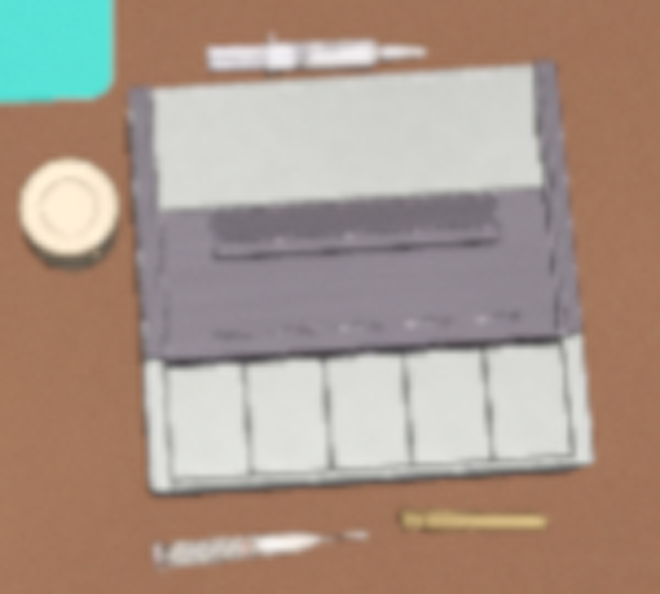

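```bash
cat > h.py <<'E'
import numpy as np,cv2
from scipy.optimize import least_squares
def proj(c,X):
    p=np.asarray(X)@c["R"].T+c["t"]; s=p[:,:2]/p[:,2:]
    s=s*(1+c["k1"]*(s**2).sum(1,keepdims=True)); K=c["intrinsics"]
    return s*[K[0,0],K[1,1]]+K[:2,2]
def world(q,P):
    P=np.asarray(P,float); c,s=np.cos(q[2]),np.sin(q[2])
    return np.c_[q[0]+c*P[:,0]-s*P[:,1],q[1]+s*P[:,0]+c*P[:,1],P[:,2]]
def fit(c,P,uv,q0=(.5,-.1,0)):
    r=least_squares(lambda q:(proj(c,world(q,P))-uv).ravel(),q0); return r.x,r.fun.reshape(-1,2)
E
python3 - <<'E'
from h import *
from station import ctrl
c=ctrl.camera("top")
P=np.array([[-100,115,55],[-100,-115,55],[-95,105,55],[-95,-105,55],[-37,105,55],[-37,-105,55],[18,75,60.5],[18,-75,60.5]])/1e3
uv=np.array([[153,488],[592,462],[172,480],[573,456],[167,362],[562,343],[213,257],[497,240]])/4.4+[295,165]
q,r=fit(c,P,uv); print(q,r.round(2))
np.save("q.npy",q)
print(world(q,np.array([[-66,y,55] for y in(-84,-42,0,42,84)]+[[18,0,66],[78,0,66]])/1e3).round(4))
E
```

```text
[ 0.56920848 -0.14716316  0.04548362] [[-0.29 -0.22]
 [ 0.31 -0.11]
 [-0.38 -0.82]
 [ 0.07 -0.66]
 [-0.73  1.  ]
 [ 0.29  0.04]
 [ 0.32  0.35]
 [ 0.41  0.43]]
[[ 0.5071 -0.2341  0.055 ]
 [ 0.5052 -0.1921  0.055 ]
 [ 0.5033 -0.1502  0.055 ]
 [ 0.5014 -0.1082  0.055 ]
 [ 0.4995 -0.0663  0.055 ]
 [ 0.5872 -0.1463  0.066 ]
 [ 0.6471 -0.1436  0.066 ]]
```

```bash
cat >> h.py <<'E'
def tri(cs,uvs):
    x=least_squares(lambda X:np.concatenate([(proj(c,X[None])[0]-u) for c,u in zip(cs,uvs)]),[.5,0,.1]); return x.x.round(3),x.fun.round(1)
def go(ctrl,tip,yaw,L=.199):
    from scipy.spatial.transform import Rotation as R
    o=ctrl.get_obs(); A=R.from_euler("xyz",o["eef_rot"]); B=R.from_euler("xyz",[np.pi,0,yaw])
    d=A.inv().apply(np.array(tip)+[0,0,L]-o["ee_pos"])*100
    print("cm",d.round(2),"rotvec",(A.inv()*B).as_rotvec().round(3))
E
python3 - <<'E'
from h import *
from station import ctrl
a,b=ctrl.camera("top"),ctrl.camera("side")
for n,u,v in [("panel right low",(286,296),(265,256)),("panel right low alt",(290,264),(265,256)),("panel top",(160,297),(205,158)),("cab front top left",(374,137),(446,202)),("cab front bot left",(373,158),(444,264))]: print(n,tri([a,b],[u,v]))
q=np.load("q.npy"); w=world(q,[[-.066,0,.055]])[0]
go(ctrl,[w[0],w[1],.10],np.pi/2+q[2])
E
```

```text
panel right low (array([0.457, 0.059, 0.024]), array([  2.8, -15.7, -13.4,   2.1]))
panel right low alt (array([0.489, 0.058, 0.024]), array([-0.5,  2.7,  2.3, -0.4]))
panel top (array([0.417, 0.311, 0.178]), array([ 0.3, -2.4, -2.6,  0.3]))
cab front top left (array([ 0.76 , -0.14 ,  0.159]), array([ 0.9, -1.7, -1.4,  0.5]))
cab front bot left (array([ 0.758, -0.15 ,  0.042]), array([ 1.9, -3.8, -3. ,  0.9]))
cm [-52.34 -50.7   10.57] rotvec [-1.000e-03  0.000e+00  1.154e+00]
```

```bash
python3 -m jog '[[-1,-1,-4,0,0,0],[-4,-3,-8,0,0,0.1],[-7,-6.5,-10,0,0,0.2],[-10,-10,-10,0,0,0.3],[-13.5,-13,-10,0,0,0.4],[-17,-16,-10,0,0,0.5],[-20,-20,-10,0,0,0.58],[-23,-23,-10,0,0,0.65]]' 0 20
python3 - <<'E'
from h import *
from station import ctrl
q=np.load("q.npy"); w=world(q,[[-.066,0,.055]])[0]
go(ctrl,[w[0],w[1],.10],np.pi/2+q[2])
E
```

```text
time_s: 1.05
ee_pos: [0.3304, 0.2124, 0.5048]
eef_rot: [3.141, 0.0, 2.116]
force: [0.7, 0.6, 0.5]
grip_width: 0.0331
grip_force: 0.0
cm [-39.96  -4.05  20.58] rotvec [ 0.001 -0.     0.5  ]
```

```bash
python3 -m jog '[[-4,0,0,0,0,0.06],[-8.5,-0.5,0,0,0,0.12],[-13,-1,0,0,0,0.2],[-17.5,-1.5,0,0,0,0.26],[-22,-2,0.5,0,0,0.32],[-26.5,-2.5,2,0,0,0.38],[-31,-3,4,0,0,0.44],[-35,-3.5,6,0,0,0.5]]' 
python3 -m jog '[[-1.5,1,2,0,0,0],[-3,1,6,0,0,0],[-3,1,10,0,0,0],[-3,1,12,0,0,0]]'
python3 - <<'E'
from h import *
from station import ctrl
q=np.load("q.npy"); w=world(q,[[-.066,0,.055]])[0]
go(ctrl,[w[0],w[1],.06],np.pi/2+q[2])
cv2.imwrite("pics/w1.png",ctrl.camera("wrist")["img"])
E
```

```text
time_s: 1.85
ee_pos: [0.4837, -0.1044, 0.4439]
eef_rot: [3.141, 0.0, 1.617]
force: [0.2, -0.5, 0.7]
grip_width: 0.0004
grip_force: 0.0
time_s: 2.25
ee_pos: [0.4942, -0.132, 0.3213]
eef_rot: [-3.138, -0.002, 1.619]
force: [-0.5, -0.9, 0.3]
grip_width: 0.0004
grip_force: 0.0
cm [-1.86  0.85  6.22] rotvec [-0.004 -0.001  0.003]
```

View pics/w1.png

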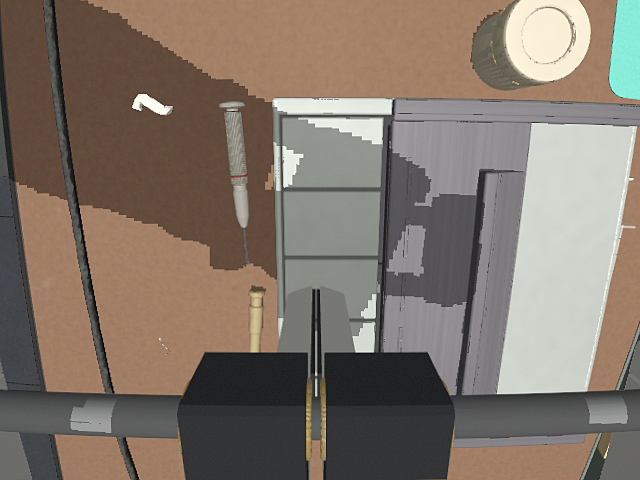

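The wrist view agrees with the fit. The closed fingertips, at about (316,290), sit over the plate row at u 280–380, and the cover and step are to the right. Next I lower onto the middle plate.

```bash
python3 -m jog '[[-1,0.4,2,0,0,0],[-1.9,0.85,4.5,0,0,0],[-1.9,0.85,5.7,0,0,0],[-1.9,0.85,6.1,0,0,0],[-1.9,0.85,6.2,0,0,0],[-1.9,0.85,6.2,0,0,0]]'
python3 -m jog '[[0,0,0.1,0,0,0],[0,0,0.2,0,0,0],[0,0,0.2,0,0,0]]'
```

```text
time_s: 2.9
ee_pos: [0.5043, -0.1501, 0.2637]
eef_rot: [3.14, 0.001, 1.62]
force: [0.9, -1.0, -1.0]
grip_width: 0.0006
grip_force: 0.0
time_s: 3.2
ee_pos: [0.5042, -0.1502, 0.2609]
eef_rot: [3.141, 0.0, 1.62]
force: [1.1, 0.8, 0.3]
grip_width: 0.0003
grip_force: 0.0
```

```bash
python3 -m jog '[[0,0,0.1,0,0,0],[0,0,0.15,0,0,0],[0,0,0.15,0,0,0]]'
python3 -m jog '[[0,0,0.1,0,0,0],[0,0,0.1,0,0,0]]'
```

```text
time_s: 3.5
ee_pos: [0.5042, -0.1503, 0.2591]
eef_rot: [-3.141, -0.0, 1.62]
force: [0.1, 0.4, 1.5]
grip_width: 0.0002
grip_force: 0.0
time_s: 3.7
ee_pos: [0.5042, -0.1503, 0.258]
eef_rot: [-3.141, -0.0, 1.62]
force: [-0.5, -0.0, 0.6]
grip_width: 0.0004
grip_force: 0.0
```

Tip is at z≈59; the surface should be at about 55.

```bash
for k in 1 2 3; do python3 -m jog '[[0,0,0.1,0,0,0],[0,0,0.1,0,0,0]]' | egrep 'pos|force: \['; done; python3 -m jog '[[0,0,0.05,0,0,0],[0,0,0.05,0,0,0]]' | egrep 'pos|force: \['
```

```text
ee_pos: [0.5042, -0.1503, 0.257]
force: [-0.3, -0.4, -1.0]
ee_pos: [0.5042, -0.1503, 0.256]
force: [0.4, 0.1, 0.6]
ee_pos: [0.5042, -0.1503, 0.255]
force: [0.4, 0.8, -0.6]
ee_pos: [0.5042, -0.1503, 0.2546]
force: [0.4, 0.4, 0.6]
```

```bash
for k in 1 2 3; do python3 -m jog '[[0,0,0.05,0,0,0],[0,0,0.05,0,0,0]]' | egrep 'pos|force: \['; done
```

```text
ee_pos: [0.5042, -0.1503, 0.2543]
force: [0.1, 0.4, 2.6]
ee_pos: [0.5042, -0.1503, 0.2537]
force: [-0.2, -0.4, 1.9]
ee_pos: [0.5042, -0.1503, 0.2532]
force: [-0.1, 0.5, 2.3]
```

```bash
for k in 1 2 3; do python3 -m jog '[[0,0,0.05,0,0,0],[0,0,0.05,0,0,0]]' | egrep 'pos|force: \['; done
```

```text
ee_pos: [0.5042, -0.1503, 0.2526]
force: [-0.7, -0.9, 2.7]
ee_pos: [0.5042, -0.1503, 0.2521]
force: [-0.8, 0.4, 2.3]
ee_pos: [0.5042, -0.1503, 0.2516]
force: [-0.3, 0.9, 1.8]
```

Force stays steady at about 2.3 N while the tip sinks 3 mm, so the middle plate yields: it is the catch. Next I push it to its stop.

```bash
python3 -m jog '[[0,0,0.1,0,0,0],[0,0,0.2,0,0,0],[0,0,0.3,0,0,0],[0,0,0.3,0,0,0]]' | egrep 'pos|force: \['; for k in 1 2 3 4; do python3 -m jog '[[0,0,0.05,0,0,0],[0,0,0.05,0,0,0]]' | egrep 'pos|force: \['; done
```

```text
ee_pos: [0.5042, -0.1503, 0.2485]
force: [0.3, 0.7, -0.3]
ee_pos: [0.5042, -0.1503, 0.2481]
force: [0.2, -0.1, 1.4]
ee_pos: [0.5042, -0.1503, 0.2476]
force: [-0.2, 0.0, 2.6]
ee_pos: [0.5042, -0.1503, 0.2471]
force: [-0.3, -0.3, 2.1]
ee_pos: [0.5042, -0.1503, 0.2466]
force: [-0.3, -0.1, 2.2]
```

```bash
for k in 1 2 3 4 5; do python3 -m jog '[[0,0,0.05,0,0,0],[0,0,0.05,0,0,0]]' | egrep 'pos|force: \['; done
```

```text
ee_pos: [0.5042, -0.1503, 0.2464]
force: [-1.0, 0.6, 6.8]
ee_pos: [0.5043, -0.1503, 0.2464]
force: [-2.4, 0.5, 11.8]
ee_pos: [0.5043, -0.1503, 0.2463]
force: [-5.9, 1.4, 18.1]
ee_pos: [0.5043, -0.1503, 0.2462]
force: [-7.4, 2.5, 23.0]
ee_pos: [0.5043, -0.1503, 0.2461]
force: [-9.7, 2.7, 28.5]
```

The catch hit its stop after 8 mm, at ee z ≈0.2464. Next I rise and move over the flat part of the cover in front of the step.

```bash
python3 -m jog '[[0,0,-1,0,0,0],[0,0,-3.5,0,0,0],[0,2,-4.5,0,0,0],[0,5,-4.5,0,0,0],[0,6,-4,0,0,0],[0,6,-3,0,0,0],[0,6,-3,0,0,0]]'
python3 - <<'E'
from h import *
from station import ctrl
q=np.load("q.npy"); w=world(q,[[-.002,0,.0635]])[0]
go(ctrl,w,np.pi/2+q[2],.1993)
cv2.imwrite("pics/w2.png",ctrl.camera("wrist")["img"])
E
```

```text
time_s: 8.6
ee_pos: [0.5631, -0.1472, 0.2716]
eef_rot: [-3.138, -0.001, 1.62]
force: [-0.4, 0.1, 0.2]
grip_width: 0.0002
grip_force: 0.0
cm [-0.02  0.41  0.88] rotvec [-0.004 -0.001  0.004]
```

View pics/w2.png

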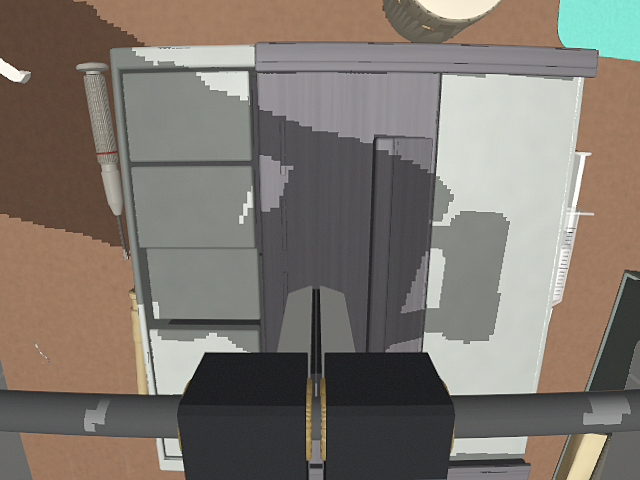

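The view shows the sunken plate, with a dark edge at about (210,322). The fingertips at (316,290) are on the flat, just short of the step face at u≈375. I lower to about 3 mm above the cover, then push.

```bash
python3 -m jog '[[0,0,0.5,0,0,0],[0,0,0.75,0,0,0],[0,0,0.75,0,0,0]]' | egrep 'pos|force: \['; python3 -m jog '[[0,0.3,0,0,0,0],[0,0.6,0,0,0,0],[0,0.8,0,0,0,0],[0,0.9,0,0,0,0],[0,0.9,0,0,0,0]]' | egrep 'pos|force: \['; python3 -m jog '[[0,0.2,0,0,0,0],[0,0.4,0,0,0,0],[0,0.4,0,0,0,0]]' | egrep 'pos|force: \['
```

```text
ee_pos: [0.5638, -0.1474, 0.2664]
force: [-0.2, -0.1, 0.7]
ee_pos: [0.5732, -0.1469, 0.2666]
force: [0.3, -0.3, 0.3]
ee_pos: [0.5773, -0.1467, 0.2666]
force: [0.5, -0.5, -0.2]
```

```bash
python3 -m jog '[[0,0,0.15,0,0,0],[0,0,0.25,0,0,0],[0,0,0.25,0,0,0]]' | egrep 'pos|force: \['; for k in 1 2 3; do python3 -m jog '[[0,0.25,0,0,0,0],[0,0.5,0,0,0,0],[0,0.5,0,0,0,0]]' | egrep 'pos|force: \['; done
```

```text
ee_pos: [0.577, -0.1467, 0.2639]
force: [0.5, 0.0, -0.2]
ee_pos: [0.5823, -0.1464, 0.2641]
force: [-1.0, 0.5, 0.9]
ee_pos: [0.5874, -0.1462, 0.2641]
force: [0.1, 0.1, 0.7]
ee_pos: [0.5924, -0.146, 0.2641]
force: [0.0, 0.2, -0.2]
```

```bash
python3 -m jog '[[0,0.25,0,0,0,0],[0,0.5,0,0,0,0],[0,0.7,0,0,0,0]]' | egrep 'pos|force: \[';  python3 - <<'E'
from h import *
from station import ctrl
cv2.imwrite("pics/w3.png",ctrl.camera("wrist")["img"])
E
```

```text
ee_pos: [0.5993, -0.1456, 0.2641]
force: [-2.1, 0.1, 0.8]
```

View pics/w3.png

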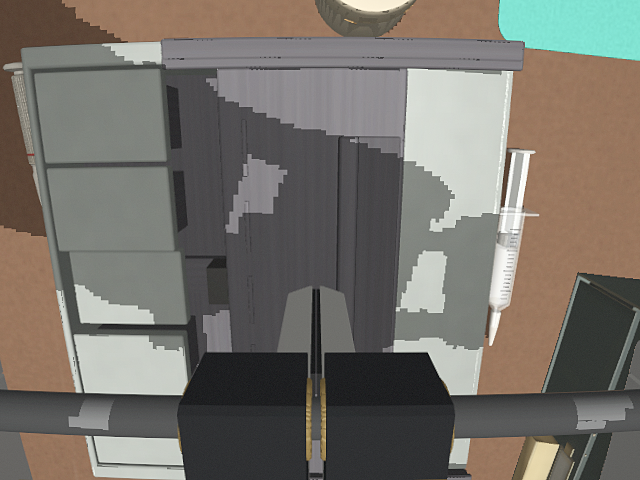

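The cover is sliding: a gap of roughly 2 cm has opened at u 170–225 and the fingertips are against the step. I keep pushing, gently near the stop.

```bash
python3 -m jog '[[0,0.4,0,0,0,0],[0,0.8,0,0,0,0],[0,1.2,0,0,0,0],[0,1.6,0,0,0,0],[0,2.0,0,0,0,0],[0,2.4,0,0,0,0],[0,2.7,0,0,0,0],[0,2.7,0,0,0,0]]' | egrep 'pos|force: \['; for k in 1 2 3 4; do python3 -m jog '[[0,0.1,0,0,0,0],[0,0.2,0,0,0,0],[0,0.2,0,0,0,0]]' | egrep 'pos|force: \['; done
```

```text
ee_pos: [0.6264, -0.1443, 0.2641]
force: [-0.2, -0.4, -0.4]
ee_pos: [0.6281, -0.1442, 0.2641]
force: [-1.6, -0.1, -0.3]
ee_pos: [0.6301, -0.1441, 0.2642]
force: [-1.8, 0.2, 0.3]
ee_pos: [0.6322, -0.144, 0.2642]
force: [-1.8, 0.3, 0.1]
ee_pos: [0.6342, -0.1439, 0.2642]
force: [-1.8, -0.4, 0.7]
```

```bash
for k in 1 2 3 4 5; do python3 -m jog '[[0,0.1,0,0,0,0],[0,0.1,0,0,0,0]]' | egrep 'pos|force: \['; done
```

```text
ee_pos: [0.6351, -0.1439, 0.2642]
force: [-0.8, 0.0, -0.9]
ee_pos: [0.6361, -0.1438, 0.2642]
force: [-0.8, 0.3, -0.1]
ee_pos: [0.6371, -0.1438, 0.2642]
force: [-2.2, 0.2, 0.4]
ee_pos: [0.6381, -0.1437, 0.2641]
force: [-3.5, -0.0, 0.7]
ee_pos: [0.6388, -0.1438, 0.264]
force: [-7.7, 0.6, 2.3]
```

```bash
for k in 1 2; do python3 -m jog '[[0,0.1,0,0,0,0],[0,0.1,0,0,0,0]]' | egrep 'pos|force: \['; done
```

```text
ee_pos: [0.6394, -0.1438, 0.2639]
force: [-15.2, 0.3, 6.6]
ee_pos: [0.64, -0.1438, 0.2637]
force: [-21.8, -0.4, 8.5]
```

The cover is at its stop. I back off, lift clear, and check with the top camera.

```bash
python3 -m jog '[[0,-0.5,0,0,0,0],[0,-1.5,0,0,0,0],[0,-1.5,-3,0,0,0],[0,-2,-8,0,0,0],[0,-4,-13,0,0,0],[0,-8,-17,0,0,0],[0,-12,-20,0,0,0],[0,-16,-20,0,0,0]]' | egrep 'pos|force: \['; python3 -m jog '[[0,-4,0,0,0,0],[0,-8,0,0,0,0],[0,-8,0,0,0,0],[0,-8,0,0,0,0]]' | egrep 'pos|force: \[' 
python3 - <<'E'
from h import *
from station import ctrl
q=np.load("q.npy")
a=ctrl.camera("top")["img"][140:310,290:450]; b=ctrl.camera("side")["img"][210:380,230:460]
f=lambda i,s:cv2.resize(i,None,fx=s,fy=s,interpolation=cv2.INTER_CUBIC)
cv2.imwrite("pics/end.png",np.hstack([f(a,2),f(b,2)]))
c=ctrl.camera("top")
print((proj(c,world(q,[[.078,.075,.0605],[.078,-.075,.0605],[.027,.1,.0605]]))-[290,140])*2)
E
```

```text
ee_pos: [0.48, -0.1512, 0.4676]
force: [0.8, -0.7, 1.1]
ee_pos: [0.4011, -0.1554, 0.4649]
force: [1.3, -0.3, 0.3]
[[104.20660704 117.35801485]
 [232.24641818 109.7935539 ]
 [ 85.47949799 161.2023457 ]]
```

View pics/end.png

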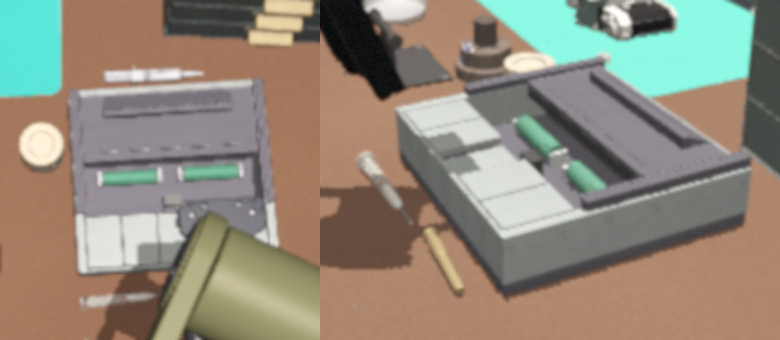

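The cover is fully open, with its step base at about v 117/110, as predicted for 60 mm. The batteries are exposed, the middle plate is down, the surrounding things are in place, and the arm is clear.

```bash
python3 -c "
from station import ctrl
print(ctrl.hand_in())"
```

```text
the job is handed in; nothing more can be done
None
```

The battery bay is open and the job is handed in: the middle plate was the catch and is pushed fully in, the cover is slid to its 60 mm stop, the things around the unit look undisturbed, and the arm finished clear.

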